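Bring out the desk camera and hold it up at its second stop

ROBOT

A 6-joint arm with a two-finger parallel gripper is mounted at the origin on a cart in front of the work surface, level with it; the furniture and walls round the work are solid. World frame = base frame: x ahead of the robot, y to its left, z up, the work surface at z = 0. Lengths are in m, angles in rad, forces in N, time in s.
With the tool pointing down it reaches from about 0.25 to 0.8 m from the base axis. Payload 3.9 kg.
Tool frame: the origin (TCP) lies midway between the tips of the shut fingers; the grasp point (between the pads) lies 19 mm behind it; z points along the fingers, y is the line along which they close (so a half turn about z gives the same grasp; the last joint's range is limited). The gripper opens to 85 mm and grips with 20 to 120 N. Pads are 22 mm wide; open, the fingers measure 114 mm over their backs; the gripper's body (76 mm by 85 mm) begins 54 mm behind the grasp point. The pads swing forward as they close: fully open they stand 13 mm farther back than shut.
Start: joints at [-1.335, 0.26, -0.138, 1.173, 0, 1.571], TCP at [0.123, -0.51, 0.203] pointing down, gripper open.
Joint ranges: [-2.78, 2.78], [-0.83, 1.72], [-1.28, 1.37], [-1.9, 2.12], [-1.57, 1.48], [-3.14, 3.14]. Speed limits (rad/s): [2.57, 2.57, 3.14, 3.14, 3.14, 3.14].

INTERFACE

Orientations are given as a unit quaternion [w, x, y, z].
In Python, from rig import sensors, read_camera, camera_model, job gives the robot as it stands.
- The arm moves only by the tool carry_out, never from a script. Its argument "steps" is a list that holds one entry, the list of rows, each a list of 5 numbers: the closure, from 0 (fully open) to 1 (shut), then the shift along the tool's x, y, z in mm, then the turn about the tool's z in degrees. In form: [[[gripper, dx, dy, dz, twist], ...]]. A call has 1 to 20 rows; each row shifts and turns the commanded pose from where the row before left it, along the tool's axes as they then stand; what a row does not reach is not made up. A row lasts 1/10 s, in which the tool goes at most 50 mm and 8.59 degrees, less where a joint would pass 70% of its speed; a pose out of reach is approached as far as the arm can. A call with a gripper value outside its range is refused whole. The fingers move at their own pace and stop on an object; "grip_force" is the grip in N (left out, the last holds). Time passes only in rows, so rows that do not move let the fingers close. It gives the time, the measured TCP pose, the force, the opening and the grip force at its end, in the units of the state.
- sensors.state(): the state, without advancing time (a new reading comes with each control period).
- read_camera(name): name is "side" or "top" or "wrist"; returns (picture, depth): 420x560x3 uint8, red, green, blue; 420x560 float32, m along the optical axis (not along the pixel's ray), 0 where there is no reading.
- camera_model(name): a dict with "fx", "fy", "cx", "cy" (pixels), "k1" (the pictures are not rectified: a ray, as slopes to the right and down, at radius r is drawn at 1 + k1 r^2 times it, then the intrinsics apply), "origin" and "rotation" of the camera in the world; the wrist camera has in their place "hand_eye" (4x4, takes a point from camera to tool coordinates, whose origin is the TCP and whose axes are the flange's). Camera axes: x right, y up, looking along -z (the intrinsics and any distortion apply to the point x, -y, -z); pixel columns grow to the right and rows downward; lengths in m; the calibration is good to about 2 mm. A picture is of the moment at which its call begins: read the wrist's pose just before it. camera_model takes no time and is no camera call.
- job.job_done(): hands the job in; it is judged then, once.
The state is a dict: "t": time; "joint_positions": joint angles; "qd": joint speeds; "effort": joint torques, N m; "position": TCP position; "tool_rot": TCP orientation; "force": force on the tool from outside, world axes, zero at the start; "moment": the same for the moment, N m; "width": finger opening in m; "finger_force": force on a finger pad.
Only numpy, scipy, OpenCV 4.12 (cv2) and the standard library are available. Lean on these libraries where they do the work, as an engineer would, in place of code of your own. Each camera call takes 0.05 s, during which the arm holds its last target. There are 200 camera calls.

TASK

Pull the parked desk camera out from under the white riser by the small knob on its foot, all the way to the right end of its rail. Then squeeze the release button in the front of the camera's head and, keeping it squeezed, pull the telescopic mast up past its first stop to its second and last stop. Finish while still holding the head there with the button squeezed in; leave all the other things on the desk and on the riser where they are.

Things in the scene. Friction and masses are not known exactly. Their poses are not given: they have to be found in the camera images.
- riser: white fixed riser over a rail. Origin on the desk top, on the rail's middle line below the right end of the board; x away from the robot, y left along the rail (turned up to 0.2 rad). Board x -0.052 to 0.075, y 0 to 0.20, underside at 200 mm, top at 215 mm, on a back panel and a left end panel; front and right end open. Rail 30 wide, 7 high, y -0.175 to 0.175, 12 mm high end stops.
- carriage (a joint): slide of the camera's foot along the rail, m: 0 = farthest left under the board, 0.26 = at the right end stop, mast 130 mm clear of the board's end. It moves along the riser's -y; rail friction about 2 N, and it stays where it is left.
- knob (a point): grip centre of the black round pull knob on the carriage, 48 mm above the desk; axes like the riser's. Knob 25 mm across from 38 to 58 mm above the desk, top at 61 mm. It stands on a flat bar (16 mm wide, top 16 mm above the desk) that runs 140 mm forward (-x of the riser) from the mast's axis, so it is 88 mm in front of the board's edge.
- head: black camera head on the mast: block 40 (x) x 32 (y) x 42 (z) mm, a grey camera barrel of 30 mm side on its right (-y) side, 30 mm from the block's centre. Axes like the riser's. This origin is on the mast's axis, 147 mm below the block's centre (z = 0 with the mast down), and rises with the mast. Head and mast, about 0.2 kg, sink if let go between stops.
- grip (a point): centre of the head's block, 147 mm above the desk with the mast down, level with the button's centre; axes like the riser's. Squeeze here along x: one finger on the button in front, the other on the flat back face 20 mm behind this point. The space above the head is free once the carriage is out.
- button (a joint): steel release button, 18 mm wide, 22 mm high, in the middle of the head's front (-x) face, standing out 6 mm (46 mm over button and back face). Value in m, 0 = out, 0.005 = fully in (still 1 mm proud). Spring 3 N to start, 8 N fully in; the lock lets go above about 0.004. Left out, it locks the mast within 2 mm at each stop.
- mast (a joint): how far the telescopic mast is pulled up, m: 0 = down, 0.05 = first stop, where it locks if the button is not kept in, 0.10 = second stop, its upper end. Needs about 3 N upward with the button in.
- stapler: red and black stapler, 34x136x50 mm, on the desk to the right of the rail; origin at the centre of its underside
- phone: black smartphone, 148x72x8 mm, flat on the desk; origin at the centre of its underside
- tape_roll: roll of tape, 96 mm across, 25 mm high, on top of the riser; origin at the centre of its underside
- glue_stick: glue stick, 25 mm across, 90 mm high, standing on top of the riser; origin at the centre of its underside
- usb_stick: USB stick, 17x48x8 mm, on the desk just behind the right part of the rail; origin at the centre of its underside

How it is judged:
By the outcome, as a careful person would: the job done as asked, in the order asked, and still so for the second after the job is handed in, while the arm keeps its last pose, push and grip.
It also fails if it takes over 51 s, if anything falls off the work surface, if the arm or the gripper's body presses on something with over 40 N, if the wrist force passes 120 N, or if a joint passes its speed limit or range.

## Working session

There is one attempt and no reset: what is moved stays moved. The work goes in short steps, Python scripts to look and compute and a tool call to move; the robot and the scene stay as the last step left them, time stands still between calls to the robot, and variables do not carry over. Pictures are saved under pics/ and viewed, at most 10 in all, crops included, and the job is handed in when it is done.

Besides the shell and the picture viewer there is one more tool, called as name(argument=value, ...) on one line, values as JSON. carry_out: Moves the arm, as the interface text tells. Its arguments: {"type":"object","properties":{"steps":{"type":"array","items":{"type":"array","items":{"type":"array","items":{"type":"number"}}}},"grip_force":{"type":"number"}},"required":["steps"]}

```bash
mkdir -p pics; cat > h.py <<'E'
import numpy as np, cv2
from rig import sensors, read_camera, camera_model, job
from scipy.spatial.transform import Rotation as R
def cloud(name):
    s=sensors.state(); m=camera_model(name); im,d=read_camera(name)
    h,w=d.shape; u,v=np.meshgrid(np.arange(w),np.arange(h))
    x=(u-m['cx'])/m['fx']; y=(v-m['cy'])/m['fy']; xd,yd=x.copy(),y.copy()
    for _ in range(15):
        f=1+m['k1']*(x*x+y*y); x=xd/f; y=yd/f
    P=np.stack([x*d,-y*d,-d],-1)
    if 'hand_eye' in m:
        H=np.array(m['hand_eye']); q=s['tool_rot']; Rt=R.from_quat([q[1],q[2],q[3],q[0]]).as_matrix()
        P=(P@H[:3,:3].T+H[:3,3])@Rt.T+np.array(s['position'])
    else: P=P@np.array(m['rotation']).T+np.array(m['origin'])
    P[d==0]=np.nan
    return im,P
E
python3 - <<'E'
from h import *
for n in ['side','top']:
    im,P=cloud(n); np.save(n+'.npy',P); cv2.imwrite(f'pics/{n}0.png',im[:,:,::-1])
    print(n,camera_model(n)['origin'])
s=sensors.state(); print({k:np.round(v,3) for k,v in s.items()})
E
```

```text
Traceback (most recent call last):
  File "h.py", line 14, in cloud
    else: P=P@np.array(m['rotation']).T+np.array(m['origin'])
            ~^~~~~~~~~~~~~~~~~~~~~~~~~~
ValueError: matmul: Input operand 1 has a mismatch in its core dimension 0, with gufunc signature (n?,k),(k,m?)->(n?,m?) (size 4 is different from 3)
```

Rotation is a quaternion.

```bash
sed -i "s/    else: P=.*/    else: q=m['rotation']; P=P@R.from_quat([q[1],q[2],q[3],q[0]]).as_matrix().T+np.array(m['origin'])/" h.py
python3 - <<'E'
from h import *
for n in ['side','top']:
    im,P=cloud(n); np.save(n+'.npy',P); np.save(n+'im.npy',im); cv2.imwrite(f'pics/{n}0.png',im[:,:,::-1])
    print(n,camera_model(n)['origin'])
s=sensors.state(); print({k:np.round(v,3) for k,v in s.items()})
E
```

```text
side [ 0.59833331 -1.08219612  0.61363371]
top [ 0.12953101 -0.16408768  1.00226735]
{'t': np.float64(0.15), 'joint_positions': array([-1.335,  0.261, -0.139,  1.173, -0.   ,  1.571]), 'qd': array([-0.   , -0.003,  0.005, -0.001,  0.002,  0.002]), 'effort': array([-1.0000e-03, -4.0600e+01,  2.5417e+01,  1.3000e-02, -0.0000e+00,
       -0.0000e+00]), 'position': array([ 0.123, -0.51 ,  0.203]), 'tool_rot': array([-0.001,  0.993,  0.118, -0.   ]), 'force': array([-0.291,  0.357,  0.096]), 'moment': array([-0.023, -0.022, -0.028]), 'finger_force': np.float64(0.0), 'width': np.float64(0.085)}
```

View pics/top0.png

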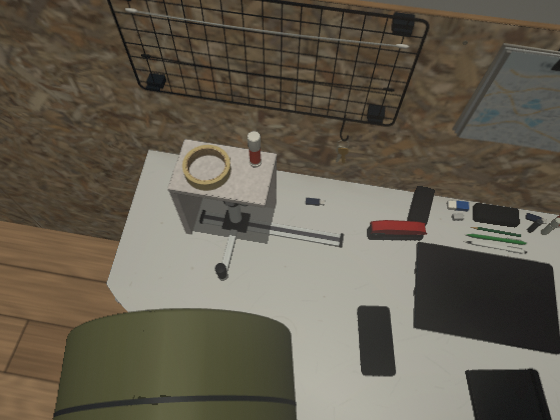

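View pics/side0.png

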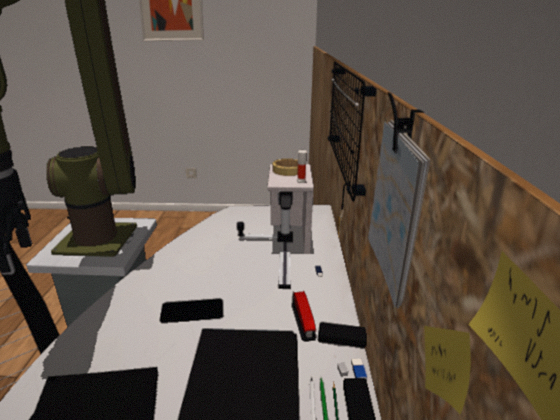

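The top picture shows the knob at about (221,271), the rail from (203,217) to (342,240), and the board from (172,145) to (277,198). The stapler sits at about (397,230). In the side view the head is at (286,200) and the knob at (240,229).

```bash
python3 - <<'E'
from h import *
P=np.load('top.npy'); im=np.load('topim.npy'); g=im.max(2)
def reg(u0,u1,v0,v1,z0,z1,extra=None):
    M=np.zeros(g.shape,bool); M[v0:v1,u0:u1]=1
    M&=(P[...,2]>z0)&(P[...,2]<z1)
    if extra is not None: M&=extra
    return P[M]
k=reg(212,232,260,282,.03,.07); print('knob',len(k),np.median(k,0),k.min(0),k.max(0),np.median(k[k[:,2]>.057],0))
kt=k[k[:,2]>.057][:,:2].astype(np.float32); c=cv2.minEnclosingCircle(kt); print(c)
b=reg(150,290,130,215,.205,.225); r=cv2.minAreaRect(b[:,:2].astype(np.float32)); print('board',len(b),np.median(b[:,2]),r,cv2.boxPoints(r))
ra=reg(240,350,210,250,-.01,.03,g<80); r=cv2.minAreaRect(ra[:,:2].astype(np.float32)); print('rail',len(ra),np.median(ra[:,2]),r,cv2.boxPoints(r))
d=reg(290,350,255,290,-.02,.02); print('desk',np.median(d[:,2]))
for n,a in dict(stapler=(362,430,212,245,.02,.07),phone=(350,400,300,380,.003,.02)).items():
    q=reg(*a); r=cv2.minAreaRect(q[:,:2].astype(np.float32)); print(n,r,np.round(cv2.boxPoints(r),3).tolist())
S=np.load('side.npy'); si=np.load('sideim.npy')
for uv in [(240,226),(286,198),(286,283),(286,237)]: print(uv,S[uv[1],uv[0]],si[uv[1],uv[0]])
M=S[...,2]; Z=S[(M>.038)&(M<.065)&(np.abs(S[...,0]-np.median(k[:,0]))<.03)&(np.abs(S[...,1]-np.median(k[:,1]))<.04)]; print('side knob',len(Z),Z.mean(0),Z.min(0),Z.max(0))
E
```

```text
knob 124 [0.46131274 0.01696863 0.05937482] [0.45198379 0.00638499 0.03539182] [0.47556331 0.03059239 0.06493823] [0.46402478 0.01807202 0.06021628]
((0.4633302390575409, 0.01884465664625168), 0.012511271052062511)
board 4268 0.21610590323421958 ((0.615210771560669, 0.033488690853118896), (0.20166388154029846, 0.12888145446777344), 89.94498443603516) [[ 0.55067325 -0.06728133]
 [ 0.6795547  -0.06740508]
 [ 0.6797483   0.13425872]
 [ 0.55086684  0.13438246]]
rail 370 0.012653577598815857 ((0.6120041608810425, -0.11480210721492767), (0.05867992714047432, 0.2502303719520569), 2.1939024925231934) [[ 0.5778961   0.00909819]
 [ 0.5874753  -0.24094875]
 [ 0.6461122  -0.2387024 ]
 [ 0.636533    0.01134454]]
desk 0.0010070621016158299
stapler ((0.6661379933357239, -0.3691144585609436), (0.08858293294906616, 0.14238205552101135), 0.8099277019500732) [[0.6209999918937683, -0.29899999499320984], [0.6230000257492065, -0.4410000145435333], [0.7110000252723694, -0.4399999976158142], [0.7089999914169312, -0.296999990940094]]
phone ((0.38876238465309143, -0.3386062979698181), (0.17605873942375183, 0.11030653119087219), 6.118314743041992) [[0.29499998688697815, -0.2930000126361847], [0.3070000112056732, -0.40299999713897705], [0.4819999933242798, -0.3840000033378601], [0.4699999988079071, -0.27399998903274536]]
(240, 226) [0.46288414 0.01285222 0.04868182] [16 10 17]
(286, 198) [ 0.60344614 -0.01966072  0.15942694] [49 44 44]
(286, 283) [ 0.60692926 -0.222735    0.00541363] [135 126 127]
(286, 237) [0.60598202 0.00691466 0.01624588] [16 15 20]
side knob 66 [0.46144004 0.0139869  0.05150489] [0.44928227 0.00476468 0.038106  ] [0.47207491 0.03100425 0.0602205 ]
```

Board edges, knob and rail agree: riser yaw is about 0, its origin about (0.603, -0.067), and the knob is at (0.463, 0.018) with 0.216 m left to travel. Next I square the tool and move above the knob.

carry_out(steps=[[[0,0,0,0,6.8],[0,0,0,0,6.8],[0,21,-33,0,0],[0,21,-33,0,0],[0,21,-33,0,0],[0,21,-33,0,0],[0,21,-33,0,0],[0,21,-33,0,0],[0,21,-33,0,0],[0,21,-33,0,0],[0,21,-33,0,0],[0,21,-33,0,0],[0,21,-33,0,0],[0,21,-33,0,0],[0,21,-33,0,0],[0,21,-33,0,0],[0,21,-33,0,0],[0,21,-33,0,0]]], grip_force=40)

```text
t: 1.95
position: [0.4599, 0.0098, 0.2032]
tool_rot: [-0.004, 1.0, 0.007, -0.0]
force: [0.7, -0.4, 0.7]
width: 0.0856
finger_force: 0.0
```

```bash
python3 - <<'E'
from h import *
s=sensors.state(); print(s['t'],s['position'],s['joint_positions'],s['tool_rot'])
im,P=cloud('wrist'); cv2.imwrite('pics/w1.png',im[:,:,::-1]); g=im.max(2)
M=(P[...,2]>.052)&(P[...,2]<.07)&(np.hypot(P[...,0]-.463,P[...,1]-.018)<.03)
k=P[M]; print(len(k)); 
if len(k): print(k.mean(0),cv2.minEnclosingCircle(k[:,:2].astype(np.float32)))
b=P[(P[...,2]>.205)&(P[...,2]<.225)]; print(len(b), b.min(0) if len(b) else 0)
E
```

```text
1.95 [0.45985559 0.00978462 0.20321179] [ 0.01463076  0.14946697 -0.28292677  1.13893304  0.00877351  3.14164992] [-4.38467370e-03  9.99963804e-01  7.28544748e-03 -2.97429929e-04]
642
[0.46463862 0.02094471 0.0590658 ] ((0.46396419405937195, 0.021025914698839188), 0.01246257871389389)
21366 [ 0.55077116 -0.06399639  0.20500265]
```

View pics/w1.png

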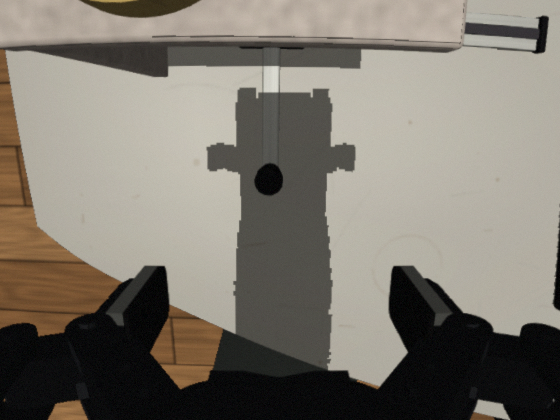

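The wrist view shows the knob at (268,180) on its bar, with the board's front edge at the top (row ~45). Joint 6 is at its limit, so I turn back 90°. Gripping the knob along world x then also suits the head.

carry_out(steps=[[[0,0,0,0,-8.2],[0,0,0,0,-8.2],[0,0,0,0,-8.2],[0,0,0,0,-8.2],[0,0,0,0,-8.2],[0,0,0,0,-8.2],[0,0,0,0,-8.2],[0,0,0,0,-8.2],[0,0,0,0,-8.2],[0,0,0,0,-8.2],[0,0,0,0,-8.2],[0,0,0,0,0],[0,0,0,0,0]]])

```text
t: 3.3
position: [0.4593, 0.0074, 0.2033]
tool_rot: [-0.003, 0.703, 0.711, 0.003]
force: [0.5, -0.1, -1.0]
width: 0.0853
finger_force: 0.0
```

```bash
cat >> h.py <<'E'
def st():
    s=sensors.state(); q=s['tool_rot']; T=R.from_quat([q[1],q[2],q[3],q[0]]).as_matrix()
    print('t',s['t'],'p',np.round(s['position'],4),'j',np.round(s['joint_positions'],3),'F',np.round(s['force'],1),'w',round(float(s['width']),4),'ff',round(float(s['finger_force']),1)); print('toolx,y',np.round(T[:,0],4),np.round(T[:,1],4)); return s,T
E
python3 - <<'E'
from h import *
s,T=st()
im,P=cloud('wrist')
M=(P[...,2]>.052)&(P[...,2]<.07)&(np.hypot(P[...,0]-.463,P[...,1]-.018)<.03)
k=P[M]; print(len(k)); 
if len(k): print(k.mean(0),cv2.minEnclosingCircle(k[:,:2].astype(np.float32)))
for n in ['wrist','top']:
    if n=='top': P=np.load('top.npy')
    b=P[(P[...,2]>.21)&(P[...,2]<.222)&(P[...,0]<.6)&(P[...,0]>.54)]; e=[]
    for y in np.arange(-.06,.125,.005):
        q=b[abs(b[:,1]-y)<.0025]
        if len(q)>5: e.append((y,np.min(q[:,0])))
    if len(e)>5: print(n,len(e),np.polyfit(*np.array(e).T,1))
E
```

```text
t 3.3 p [0.4593 0.0074 0.2033] j [ 0.01   0.148 -0.284  1.139  0.008  1.569] F [ 0.5 -0.1 -1. ] w 0.0853 ff 0.0
toolx,y [-0.0113  0.9999  0.0083] [ 9.999e-01  1.130e-02 -5.000e-04]
642
[0.46341422 0.02225327 0.05919031] ((0.4636014699935913, 0.02159026637673378), 0.012351355515420437)
wrist 32 [-0.05214439  0.55424544]
top 37 [5.39882905e-06 5.51748503e-01]
```

carry_out(steps=[[[0,7,2.5,0,0],[0,7,2,0,0],[0,0,0,30,0],[0,0,0,35,0],[0,0,0,35,0],[0,0,0,35,0],[0,0,0,25,0],[0,0,0,14,0],[0,0,0,0,0],[1,0,0,0,0],[1,0,0,0,0],[1,0,0,0,0],[1,0,0,0,0],[1,0,0,0,0],[1,0,0,0,0],[1,0,0,0,0]]], grip_force=30)

```text
t: 4.95
position: [0.4659, 0.0231, 0.0322]
tool_rot: [-0.001, 0.702, 0.712, 0.005]
force: [-2.5, -0.8, 18.5]
width: 0.0
finger_force: 8.8
```

```bash
python3 -c "
from h import *
st()"
```

```text
t 4.95 p [0.4659 0.0231 0.0322] j [ 0.043  0.306 -0.571  0.69   0.008  1.6  ] F [-2.5 -0.8 18.5] w 0.0 ff 8.8
toolx,y [-0.0144  0.9999  0.0085] [0.9999 0.0143 0.0045]
```

```bash
python3 - <<'E'
from h import *
im,P=cloud('wrist'); im2,P2=cloud('side'); im3,P3=cloud('top')
c=cv2.resize(im2[170:260,200:340],(560,360)); t=cv2.resize(im3[180:320,150:370],(560,356))
cv2.imwrite('pics/w2.png',cv2.resize(np.vstack([np.hstack([im[:,:,::-1][:360],c[:,:,::-1]]),np.hstack([t[:,:,::-1],t[:,:,::-1]*0])]),(800,512)))
E
```

```text
(no output)
```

View pics/w2.png

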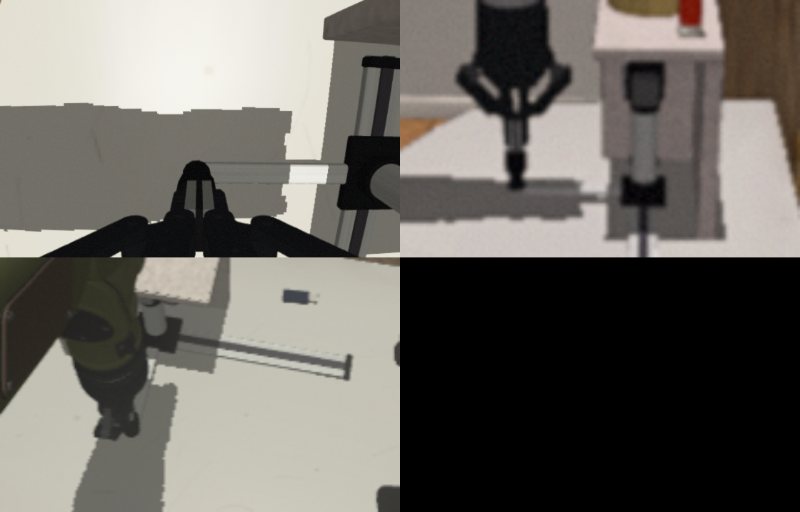

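```bash
python3 - <<'E'
from h import *
s,T=st()
im,P=cloud('wrist'); g=im.max(2)
for (u,v) in [(274,230),(274,240),(270,250),(285,250),(290,280),(270,300),(350,243),(400,243),(440,240),(500,240),(540,260)]: print((u,v),im[v,u],np.round(P[v,u],4))
# bar centreline: bright/dark bar on top at z .016 
for u in range(300,500,25):
    col=P[200:290,u]; ok=(col[:,2]>.010)&(col[:,2]<.022); print(u,ok.sum(),np.round(col[ok].mean(0),4) if ok.any() else '', np.round(col[ok][:,1].min(),4) if ok.any() else '')
im3,P3=cloud('top'); b=P3[210:240,200:260]; 
E
```

```text
t 5.1 p [0.4658 0.0231 0.0322] j [ 0.043  0.306 -0.571  0.69   0.008  1.6  ] F [-3.1  0.4 17.2] w -0.0002 ff 8.8
toolx,y [-0.0144  0.9999  0.0085] [0.9999 0.0143 0.0045]
(274, 230) [13  9 12] [0.4628 0.0299 0.0219]
(274, 240) [ 7 10  8] [0.4629 0.0335 0.0471]
(270, 250) [11 10 10] [0.4613 0.0325 0.0569]
(285, 250) [ 8 10 11] [0.4676 0.0329 0.0578]
(290, 280) [70 72 67] [0.4686 0.0343 0.0892]
(270, 300) [14 15 14] [0.4621 0.0355 0.1053]
(350, 243) [112 111 104] [0.5035 0.0211 0.0156]
(400, 243) [111 111 105] [0.5304 0.0217 0.0166]
(440, 240) [233 232 227] [0.5524 0.0235 0.0166]
(500, 240) [11 10 11] [0.5862 0.024  0.0177]
(540, 260) [80 78 76] [0.5901 0.0239 0.0462]
300 29 [0.4767 0.0226 0.0161] 0.0149
325 29 [0.49   0.0223 0.0163] 0.0144
350 30 [0.5034 0.022  0.0159] 0.0138
375 30 [0.5169 0.0221 0.016 ] 0.0136
400 29 [0.5305 0.0221 0.0162] 0.014
425 30 [0.5445 0.0218 0.0159] 0.0137
450 29 [0.5584 0.0222 0.0161] 0.0141
475 54 [0.5753 0.0116 0.0146] -0.0065
```

```bash
python3 - <<'E'
from h import *
im,P=cloud('side')
Q=P[(P[...,0]>.40)&(P[...,0]<.53)&(P[...,1]>-.03)&(P[...,1]<.08)]
for z in np.arange(.02,.14,.006):
    q=Q[abs(Q[:,2]-z)<.003]
    if len(q): print(round(z,3),len(q),'x',np.round([q[:,0].min(),q[:,0].max()],4),'y',np.round(q[:,1].min(),4))
m=camera_model('side')
cv2.imwrite('pics/s3.png',cv2.resize(im[190:245,215:305,::-1],(720,440),interpolation=cv2.INTER_CUBIC))
E
```

```text
0.02 16 x [0.452  0.5242] y 0.0061
0.026 8 x [0.4558 0.4682] y 0.0111
0.032 8 x [0.453  0.4687] y 0.0085
0.038 11 x [0.4496 0.4714] y 0.0082
0.044 17 x [0.4498 0.4721] y 0.0025
0.05 9 x [0.4499 0.4724] y 0.0075
0.056 22 x [0.4498 0.4729] y 0.0076
0.062 9 x [0.4533 0.4694] y 0.0032
0.068 13 x [0.4506 0.4727] y 0.0102
0.074 14 x [0.4508 0.4759] y 0.0095
0.08 18 x [0.4511 0.4763] y 0.0093
0.086 18 x [0.4514 0.476 ] y 0.0087
0.092 13 x [0.4513 0.476 ] y 0.0097
0.098 16 x [0.4488 0.4763] y 0.0076
0.104 26 x [0.4342 0.4825] y 0.0088
0.11 44 x [0.4284 0.4953] y 0.0063
0.116 44 x [0.4262 0.5017] y 0.0069
0.122 45 x [0.4202 0.5047] y 0.0043
0.128 40 x [0.4136 0.5103] y 0.0043
0.134 47 x [0.4078 0.5138] y 0.0012
```

View pics/s3.png

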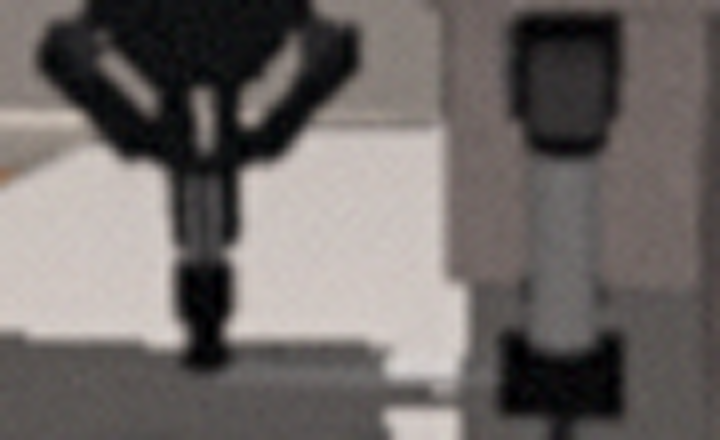

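The side close-up shows the shut fingers resting on the knob's top, tips at z≈0.061, though the TCP reads 0.032. I'll lift clear and check where the tips really are.

carry_out(steps=[[[1,0,0,-30,0],[1,0,0,-30,0],[1,0,0,0,0],[1,0,0,0,0]]])

```text
t: 5.65
position: [0.4647, 0.0225, 0.0903]
tool_rot: [-0.002, 0.702, 0.712, 0.004]
force: [-0.6, -0.1, -0.7]
width: -0.0002
finger_force: 0.0
```

```bash
python3 - <<'E'
from h import *
s,T=st(); p=np.array(s['position'])
im,P=cloud('side')
Q=P[(P[...,0]>.40)&(P[...,0]<.53)&(P[...,1]>-.03)&(P[...,1]<.08)]
for z in np.arange(.02,.17,.006):
    q=Q[abs(Q[:,2]-z)<.003]
    if len(q): print(round(z,3),len(q),'x',np.round([q[:,0].min(),q[:,0].max()],4),'y',np.round(q[:,1].min(),4))
im,P=cloud('wrist')
M=(np.hypot(P[...,0]-p[0],P[...,1]-p[1])<.03)&(P[...,2]>.064); q=P[M]; print('wrist lowest finger',len(q),np.sort(q[:,2])[:8] if len(q) else '')
E
```

```text
t 5.65 p [0.4647 0.0225 0.0903] j [ 0.042  0.239 -0.483  0.846  0.008  1.599] F [-0.6 -0.1 -0.7] w -0.0002 ff 0.0
toolx,y [-0.0144  0.9999  0.0084] [0.9999 0.0144 0.0024]
0.02 15 x [0.452  0.5241] y 0.0059
0.026 8 x [0.4557 0.4678] y 0.01
0.032 7 x [0.4528 0.4687] y 0.0116
0.038 13 x [0.45   0.4721] y 0.0064
0.044 13 x [0.4498 0.4721] y 0.0071
0.05 11 x [0.4502 0.4718] y 0.0081
0.056 27 x [0.4506 0.4722] y 0.0081
0.062 8 x [0.4502 0.469 ] y 0.0097
0.116 3 x [0.4617 0.4676] y 0.0159
0.122 7 x [0.4525 0.4682] y 0.0112
0.128 15 x [0.4498 0.4743] y 0.009
0.134 18 x [0.4496 0.4747] y 0.0094
0.14 15 x [0.4507 0.4748] y 0.0095
0.146 19 x [0.4501 0.4748] y 0.0088
0.152 19 x [0.4505 0.4752] y 0.009
0.158 16 x [0.4449 0.4778] y 0.0091
0.164 35 x [0.4311 0.4936] y 0.0052
0.17 50 x [0.4251 0.4965] y 0.0071
wrist lowest finger 28530 [0.12004618 0.12097768 0.12099967 0.12100792 0.12103883 0.12106364
 0.12116075 0.12135337]
```

Both cameras put the shut tips 29 mm above the reported TCP, so every z target drops by 29 mm. Now I regrip the knob.

carry_out(steps=[[[0,0,0,0,0],[0,0,0,0,0],[0,0,0,0,0],[0,0,0,0,0],[0,0,0,0,0],[0,0,0,0,0],[0,0,0,25,0],[0,0,0,25,0],[0,0,0,22,0],[0,0,0,18,0],[0,0,0,0,0],[1,0,0,0,0],[1,0,0,0,0],[1,0,0,0,0],[1,0,0,0,0],[1,0,0,0,0],[1,0,0,0,0]]])

```text
t: 7.45
position: [0.4641, 0.0233, 0.0004]
tool_rot: [-0.003, 0.702, 0.712, 0.003]
force: [-1.0, -0.3, 5.6]
width: 0.0232
finger_force: 29.1
```

```bash
python3 -c "
from h import *
st()"
```

```text
t 7.45 p [4.641e-01 2.330e-02 4.000e-04] j [ 0.044  0.348 -0.613  0.608  0.008  1.6  ] F [-1.  -0.3  5.6] w 0.0232 ff 29.1
toolx,y [-0.0145  0.9999  0.0084] [9.999e-01 1.450e-02 8.000e-04]
```

carry_out(steps=[[[1,-8,-0.1,-0.1,0],[1,-15,-0.2,-0.1,0],[1,-15,-0.2,-0.1,0],[1,-15,-0.2,-0.1,0],[1,-15,-0.2,-0.2,0],[1,-15,-0.2,-0.1,0],[1,-15,-0.2,-0.1,0],[1,-15,-0.3,-0.1,0],[1,-15,-0.2,-0.2,0],[1,-15,-0.2,-0.1,0],[1,-15,-0.2,-0.1,0],[1,-15,-0.2,-0.1,0],[1,-15,-0.2,-0.1,0],[1,-12,-0.2,-0.1,0],[1,-8,-0.2,-0.1,0],[1,-5,-0.1,-0.1,0],[1,0,0,0,0]]])

```text
t: 9.15
position: [0.4636, -0.1907, 0.0004]
tool_rot: [-0.003, 0.702, 0.712, 0.002]
force: [-2.5, -1.2, 5.0]
width: 0.024
finger_force: 29.2
```

```bash
python3 -c "
from h import *
st()"
```

```text
t 9.15 p [ 4.636e-01 -1.907e-01  4.000e-04] j [-0.395  0.401 -0.521  0.652  0.007  1.162] F [-2.5 -1.2  5. ] w 0.024 ff 29.2
toolx,y [-0.0136  0.9999  0.0072] [ 9.999e-01  1.360e-02 -1.000e-04]
```

carry_out(steps=[[[1,-3,0,0,0],[1,-3,0,0,0],[1,-2,0,0,0],[1,0,0,0,0]]])

```text
t: 9.55
position: [0.4636, -0.1915, 0.0004]
tool_rot: [-0.007, 0.701, 0.713, 0.008]
force: [0.1, 16.6, 10.5]
width: 0.0236
finger_force: 29.7
```

```bash
python3 -c "
from h import *
st()"
```

```text
t 9.55 p [ 4.636e-01 -1.915e-01  4.000e-04] j [-0.406  0.404 -0.516  0.659  0.02   1.148] F [ 0.1 16.6 10.5] w 0.0236 ff 29.7
toolx,y [-0.017   0.9996  0.0213] [0.9999 0.017  0.0013]
```

The carriage is at its end stop, with 16.6 N of contact force. I relieve the push, release the knob and lift.

carry_out(steps=[[[1,4,0,0,0],[1,2,0,0,0],[1,0,0,0,0],[0,0,0,0,0],[0,0,0,0,0],[0,0,0,0,0],[0,0,0,0,0],[0,0,0,0,0],[0,0,0,0,0],[0,0,0,-20,0],[0,0,0,-40,0],[0,0,0,-40,0],[0,0,0,-40,0],[0,0,0,-40,0],[0,0,0,0,0.8],[0,0,0,0,0],[0,0,0,0,0]]])

```text
t: 11.25
position: [0.4629, -0.1928, 0.1783]
tool_rot: [-0.004, 0.707, 0.707, 0.002]
force: [-0.4, 0.8, -0.6]
width: 0.0852
finger_force: 0.0
```

```bash
python3 - <<'E'
from h import *
s,T=st()
im,P=cloud('wrist'); im2,P2=cloud('top'); im3,P3=cloud('side')
cv2.imwrite('pics/c4.png',cv2.resize(np.vstack([np.hstack([im,im3])[:,:,::-1]]),(800,300)))
for n,Q,b in [('wrist',P,.10),('top',P2,.10),('side',P3,.10)]:
    k=Q[(Q[...,2]>.055)&(Q[...,2]<.066)&(abs(Q[...,0]-.464)<.02)&(abs(Q[...,1]+.192)<.025)]
    if len(k): print(n,'knob',len(k),k.mean(0),cv2.minEnclosingCircle(k[:,:2].astype(np.float32)))
    h=Q[(Q[...,2]>.125)&(Q[...,2]<.18)&(abs(Q[...,0]-.603)<.04)&(Q[...,1]<-.14)&(Q[...,1]>-.29)]
    if len(h):
        t=h[(h[:,2]>.162)]; print(n,'head',len(h),h.min(0),h.max(0),'top z',np.percentile(h[:,2],90))
        if len(t)>5: print(cv2.minAreaRect(t[:,:2].astype(np.float32)),t.min(0),t.max(0))
E
```

```text
t 11.25 p [ 0.4629 -0.1928  0.1783] j [-0.4    0.237 -0.237  1.103  0.008  1.17 ] F [-0.4  0.8 -0.6] w 0.0852 ff 0.0
toolx,y [-7.0e-04  1.0e+00  9.3e-03] [ 1.0e+00  7.0e-04 -2.3e-03]
wrist knob 720 [ 0.46289551 -0.19267765  0.05925027] ((0.462891548871994, -0.19338008761405945), 0.012480787932872772)
wrist head 8499 [ 0.57578138 -0.23720946  0.12502157] [ 0.61953994 -0.17743773  0.17038391] top z 0.1687183945458981
((0.6007435321807861, -0.20668940246105194), (0.03755659610033035, 0.05832817777991295), 0.4082167148590088) [ 0.58184588 -0.23580025  0.16200168] [ 0.61953994 -0.17762824  0.17038391]
top knob 58 [ 0.45837393 -0.19540648  0.0594885 ] ((0.4624994695186615, -0.19586747884750366), 0.012041846290230751)
side knob 37 [ 0.46151433 -0.19721364  0.05808167] ((0.461753785610199, -0.19612376391887665), 0.011295212432742119)
side head 368 [ 0.57633438 -0.24111792  0.12857858] [ 0.62146817 -0.1817196   0.16904368] top z 0.16725831506733968
((0.601736843585968, -0.21047315001487732), (0.03990596905350685, 0.05751271918416023), 1.263338327407837) [ 0.58142366 -0.2393439   0.16208587] [ 0.62134204 -0.1817196   0.16904368]
```

View pics/c4.png

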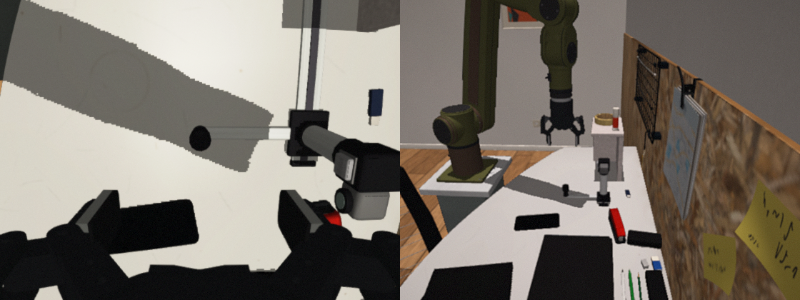

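The carriage sits against its end stop (wrist view: block at (308,135), stop at (302,157)). The head block's centre is about (0.601, -0.193), top at 0.168. I move over it and descend with the fingers open.

carry_out(steps=[[[0,0,30,0,0],[0,0,30,0,0],[0,0,30,0,0],[0,0,28,0,0],[0,0,20,0,0],[0,-1,0,0,0],[0,0,0,0,0],[0,0,0,0,0],[0,0,0,20,0],[0,0,0,25,0],[0,0,0,22,0],[0,0,0,15,0],[0,0,0,0,0],[0,0,0,0,0]]], grip_force=50)

```text
t: 12.8
position: [0.601, -0.1936, 0.098]
tool_rot: [-0.003, 0.707, 0.707, 0.003]
force: [-0.5, -0.1, 0.8]
width: 0.0855
finger_force: 0.0
```

```bash
python3 - <<'E'
from h import *
s,T=st()
im,P=cloud('wrist'); im3,P3=cloud('side')
cv2.imwrite('pics/c5.png',np.hstack([cv2.resize(im,(400,300)),cv2.resize(im3[190:310,210:370],(400,300))])[:,:,::-1])
E
```

```text
t 12.8 p [ 0.601  -0.1936  0.098 ] j [-0.316  0.5   -0.047  1.027  0.008  1.255] F [-0.5 -0.1  0.8] w 0.0855 ff 0.0
toolx,y [-1.0e-04  1.0e+00  8.4e-03] [ 1.e+00  1.e-04 -6.e-04]
```

View pics/c5.png

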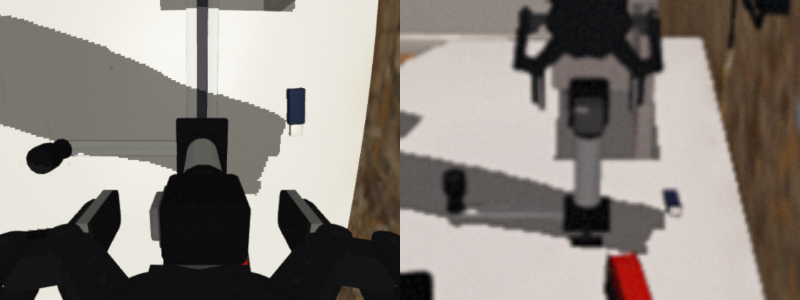

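The head is centred between the pads (block 163–250, pads at 115 and 280 in the wrist view). Now I squeeze.

carry_out(steps=[[[1,0,0,0,0],[1,0,0,0,0],[1,0,0,0,0],[1,0,0,0,0],[1,0,0,0,0],[1,0,0,0,0],[1,0,0,0,0]]])

```text
t: 13.6
position: [0.6035, -0.1936, 0.0987]
tool_rot: [-0.002, 0.707, 0.707, 0.004]
force: [4.6, 1.2, 5.6]
width: 0.0398
finger_force: 57.5
```

```bash
python3 -c "
from h import *
st()"
```

```text
t 13.6 p [ 0.6035 -0.1936  0.0987] j [-0.315  0.5   -0.044  1.026  0.008  1.255] F [4.6 1.2 5.6] w 0.0398 ff 57.5
toolx,y [-6.0e-04  1.0e+00  7.7e-03] [1.0e+00 6.0e-04 3.1e-03]
```

The width of 40 mm confirms the button is fully in. I relieve the 2 mm side offset and pull up.

carry_out(steps=[[[1,0,1,0,0],[1,0,1,0,0],[1,0,0,-3,0],[1,0,0,-5,0],[1,0.1,0,-6,0],[1,0,0,-6,0],[1,0,0,0,0]]])

```text
t: 14.3
position: [0.6035, -0.1936, 0.1183]
tool_rot: [-0.003, 0.707, 0.707, 0.003]
force: [-0.0, -0.8, -1.8]
width: 0.0399
finger_force: 57.2
```

```bash
python3 - <<'E'
from h import *
st()
im,P=cloud('side'); h=P[(P[...,2]>.10)&(P[...,2]<.20)&(abs(P[...,0]-.603)<.012)&(P[...,1]<-.215)&(P[...,1]>-.26)]; print('barrel z',len(h),np.percentile(h[:,2],[2,98]))
E
```

```text
t 14.3 p [ 0.6035 -0.1936  0.1183] j [-0.315  0.491 -0.007  1.076  0.008  1.256] F [-0.  -0.8 -1.8] w 0.0399 ff 57.2
toolx,y [-5.0e-04  1.0e+00  8.2e-03] [ 1.e+00  5.e-04 -5.e-04]
barrel z 141 [0.15567111 0.18191633]
```

carry_out(steps=[[[1,0.1,0,-8,0],[1,0,0,-10,0],[1,0.1,0,-10,0],[1,0.1,0,-10,0],[1,0,0,-10,0],[1,0.1,0,-10,0],[1,0.1,0,-10,0],[1,0,0,-6,0],[1,0,0,-3,0],[1,0,0,0,0]]])

```text
t: 15.35
position: [0.6036, -0.1936, 0.1949]
tool_rot: [-0.003, 0.707, 0.707, 0.003]
force: [-0.8, 0.2, -1.6]
width: 0.0395
finger_force: 57.1
```

```bash
python3 -c "
from h import *
st()"
```

```text
t 15.35 p [ 0.6036 -0.1936  0.1949] j [-0.315  0.456  0.138  1.255  0.008  1.256] F [-0.8  0.2 -1.6] w 0.0395 ff 57.1
toolx,y [-6.0e-04  1.0e+00  8.4e-03] [ 1.e+00  6.e-04 -4.e-04]
```

carry_out(steps=[[[1,0,0,-2,0],[1,0,0,-2,0],[1,0,0,-2,0],[1,0,0,-1,0],[1,0,0,0,0],[1,0,0,0,0]]])

```text
t: 15.95
position: [0.6034, -0.1935, 0.1989]
tool_rot: [-0.004, 0.707, 0.707, 0.002]
force: [3.9, -2.0, -24.3]
width: 0.0398
finger_force: 55.3
```

```bash
python3 - <<'E'
from h import *
st()
im,P=cloud('side'); h=P[(P[...,2]>.20)&(P[...,2]<.30)&(abs(P[...,0]-.603)<.012)&(P[...,1]<-.215)&(P[...,1]>-.26)]; print('barrel z',len(h),np.percentile(h[:,2],[2,98]))
E
```

```text
t 15.95 p [ 0.6034 -0.1935  0.1989] j [-0.315  0.457  0.15   1.269  0.008  1.255] F [  3.9  -2.  -24.3] w 0.0398 ff 55.3
toolx,y [-5.0e-04  1.0e+00  9.5e-03] [ 1.0e+00  6.0e-04 -3.2e-03]
barrel z 152 [0.23386965 0.26257021]
```

The upper stop is reached: 100 mm of rise and 24 N against it. I ease the pull to a gentle hold and do a last check.

carry_out(steps=[[[1,0,0,1.5,0],[1,0,0,1,0],[1,0,0,0,0],[1,0,0,0,0],[1,0,0,0,0]]])

```text
t: 16.5
position: [0.6035, -0.1936, 0.1989]
tool_rot: [-0.003, 0.707, 0.707, 0.003]
force: [1.5, 0.1, -17.8]
width: 0.0395
finger_force: 55.6
```

```bash
python3 - <<'E'
from h import *
st()
im2,P2=cloud('top'); im3,P=cloud('side'); h=P[(P[...,2]>.20)&(P[...,2]<.30)&(abs(P[...,0]-.603)<.012)&(P[...,1]<-.215)&(P[...,1]>-.26)]; print('barrel z',np.percentile(h[:,2],[2,98]))
cv2.imwrite('pics/c6.png',cv2.resize(np.hstack([im2,im3])[:,:,::-1],(800,300)))
E
```

```text
t 16.5 p [ 0.6035 -0.1936  0.1989] j [-0.315  0.455  0.146  1.265  0.008  1.255] F [  1.5   0.1 -17.8] w 0.0395 ff 55.6
toolx,y [-6.0e-04  1.0e+00  8.6e-03] [ 1.e+00  6.e-04 -9.e-04]
barrel z [0.23399238 0.26202412]
```

View pics/c6.png

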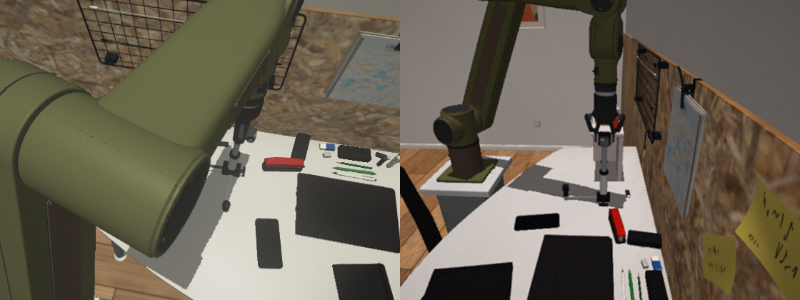

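The mast is up at its last stop, the head is held with the button in, and the other items in view are undisturbed.

```bash
python3 -c "
from h import *
print(job.job_done())"
```

```text
the job is handed in; nothing more can be done
None
```

I pulled the camera out to the right end stop and raised the mast 100 mm to its second stop with the button kept in. I handed the job in at about 16.6 s, still holding the head; the judge's verdict was not shown. In my first try at the knob, the fingers closed on top of it and pressed down with about 18 N, because the real fingertips are 29 mm above the reported TCP.

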